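# Catch the thread start and drive the clamping screw home

### The job

One of the two clamping screws on the base plate still stands proud, riding on top of its socket. Without lifting it out, turn it backward (anticlockwise seen from above) until it drops into the thread start, then drive it forward (clockwise) to the end so that its collar lies flush on the socket. Do not drive it forward while it still rides on top, and leave the other screw, which is already home, as it is.

Things in the scene. Friction and masses are not known exactly. Their poses are not given: they have to be found in the camera images.
- clamp_base: Fixed steel plate 100 (x) x 240 (y) x 12 mm with two square 64 mm aluminium sockets, 70 mm high over the bench, 70 mm either way along its y. Origin: centre of underside, on the bench. An open slot 24 mm wide crosses each socket's top along x: the thread start. 6 mm steel stops on top block a screw driven clockwise up there. The proud screw is in either socket.
- proud_screw_handle (a point): Loose dark steel screw to work on, 0.35 kg, upright. Point: centre of its handle, on its axis, 112.5 mm over the bench. Handle: blade 42 long (x) x 14 thick (y) x 35 mm high on a round collar 34 mm wide, 5 mm thick. Half a turn makes no difference. It starts 44 to 60 degrees clockwise (from above) of the slot and turns easily. Home: collar flush, point 92.5 mm over the bench.
- proud_screw_lug (a point): Same screw, underside of its cross-lug (54 x 10 x 7 mm, parallel to the blade), 42.5 mm below the handle point; at first on the socket's top. In line with the slot (within 12 degrees) it drops 16 mm if let go, or follows the hand down; then it turns clockwise under the ledge, sinking 4 mm more over 50 degrees, to a hard stop 80 degrees from the slot. Home is past 50.
- seated_screw_handle (a point): The other screw, equal, already home in the other socket: same point on it, 92.5 mm above the bench, blade 63 to 74 degrees clockwise from the slot. To be left alone.
There are look-alikes about, which are no part of the job. What is shaped like the part that bears proud_screw_handle but yellow is not meant. Leave any purple or yellow look-alike of the part that bears seated_screw_handle alone.

How it is judged:
By the outcome, as a careful person would: the job done as asked, in the order asked, and still so for the second after the job is handed in, with the robot touching nothing.
It also fails if it takes over 35 s, if anything falls off the work surface, if the arm or the gripper's body presses on something with over 40 N, if the wrist force passes 120 N, or if a joint passes its speed limit or range.

### The arm

A 7-joint arm with a two-finger parallel gripper is mounted at the origin on the work surface. World frame = base frame: x ahead of the robot, y to its left, z up, the work surface at z = 0. Lengths are in mm, angles in rad, forces in N, time in s.
With the tool pointing down it reaches from about 425 to 875 mm from the base axis. Payload 8.4 kg.
Tool frame: the origin (TCP) lies between the finger pads; the fingertips stand 25 mm ahead of it and the grasp point (between the pads) lies 6 mm ahead of it (ctrl.nose_length is the z of the fingertips in the tool frame, in mm); z points along the fingers, x is the direction in which the jaws open and shut, and the axes are right-handed (so a half turn about z gives the same grasp; the last joint's range is limited). The gripper opens to 85 mm and grips with 20 to 120 N. Pads are 22 mm wide; open, the fingers measure 114 mm over their backs; the gripper's body (76 mm by 85 mm) begins 54 mm behind the grasp point. The pads swing forward as they close: fully open they stand 13 mm farther back than shut.
Start: joints at [-1.412, 0.333, 0.04, 1.465, -0.013, 1.343, -0.059], TCP at [165.723, 628.491, 256.308] pointing down, gripper open.
Joint ranges: [-2.58, 2.58], [-0.38, 2.09], [-1.3, 1.39], [0.25, 2.4], [-1.5, 4.64], [0.08, 2.09], [-2.65, 2.65]. Speed limits (rad/s): [2.22, 2.22, 2.79, 2.79, 3.14, 3.14, 3.14].

### API

Orientations are given as [roll, pitch, yaw] about the fixed x, y, z axes, in that order (R = Rz(yaw) Ry(pitch) Rx(roll)).
In Python, from rig import ctrl, read_camera, camera_model gives the robot as it stands. The module is installed in compiled form; this text tells all that it offers.
- The arm moves only by the tool arm_command, never from a script. Its argument "moves" is text: rows parted by semicolons, each of 7 numbers parted by spaces: the shift along the tool's x, y, z in mm, then the turn, a rotation vector about the tool's x, y, z in rad, then the opening, from -1 (shut) to 1 (fully open). A call has 1 to 10 rows; each row shifts and turns the commanded pose from where the row before left it, along the tool's axes as they then stand; what a row does not reach is not made up. A row lasts 1/12 s, in which the tool goes at most 41.7 mm and 7.16 degrees, less where a joint would pass 70% of its speed; a pose out of reach is approached as far as the arm can. A call is refused whole if a number of a shift passes 41.7 or a number of a turn 0.125, either way. A call with a gripper value outside its range is refused whole. The fingers move at their own pace and stop on an object; "squeeze" is the grip in N (left out, the last holds). Time passes only in rows, so rows that do not move let the fingers close. It gives the time, the measured TCP pose, the force and the opening at its end, in the units of the state.
- ctrl.get_state(): the state, without advancing time (a new reading comes with each control period).
- read_camera(name): name is "scene" or "top" or "wrist"; returns (picture, depth): 384x512x3 uint8, red, green, blue; 384x512 float32, mm along the optical axis (not along the pixel's ray), 0 where there is no reading.
- camera_model(name): a dict with "fx", "fy", "cx", "cy" (pixels), "R" (3x3) and "t" (3): a world point X has camera coordinates R X + t. Camera axes: x right, y down, z forward; pixel columns grow to the right and rows downward; lengths in mm; the calibration is good to about 2 mm. A picture is of the moment at which its call begins: read the wrist's pose just before it. camera_model takes no time and is no camera call; for the wrist camera it gives the pose at the moment of the call.
- ctrl.close_job(): hands the job in, once; it reports no verdict.
The state is a dict: "clock": time; "joint_positions": joint angles; "dq": joint speeds; "effort": joint torques, N m; "eef_pos": TCP position; "tcp_rot": TCP orientation; "contact_force": force on the tool from outside, world axes, zero at the start; "wrist_torque": the same for the moment, N m; "opening": finger opening in mm.
Only numpy, scipy, OpenCV 4.12 (cv2) and the standard library are available. Lean on these libraries where they do the work, as an engineer would, in place of code of your own. Each camera call takes 0.05 s, during which the arm holds its last target.

## Working session

There is one attempt and no reset: what is moved stays moved. The work goes in short steps, Python scripts to look and compute and a tool call to move; the robot and the scene stay as the last step left them, time stands still between calls to the robot, and variables do not carry over. Pictures are saved under pics/ and viewed, and the job is handed in when it is done.

Besides the shell and the picture viewer there is one more tool, called after ">>>" as name(argument=value, ...), one argument or row to a line, values as JSON. arm_command: Moves the arm, as the interface text tells. Its arguments: {"type":"object","properties":{"moves":{"type":"string"},"squeeze":{"type":"number"}},"required":["moves"]}

```bash
mkdir -p pics
cat > h.py <<'E'
import numpy as np, cv2, json
from rig import ctrl, read_camera, camera_model
def snap(n,tag):
    m=camera_model(n); p,d=read_camera(n)
    cv2.imwrite(f'pics/{tag}.png',p[:,:,::-1]); np.savez(f'pics/{tag}.npz',p=p,d=d,**{k:np.array(v) for k,v in m.items()})
    return p,d,m
def pts(tag):
    z=np.load(f'pics/{tag}.npz'); d=z['d']; v,u=np.mgrid[:384,:512]
    c=np.stack([(u-z['cx'])/z['fx']*d,(v-z['cy'])/z['fy']*d,d],-1)
    return (c-z['t'])@z['R'], d, z['p']
E
python3 - <<'E'
from h import *
for n in('scene','top'): snap(n,n+'1')
s=ctrl.get_state()
for k in s: print(k,np.round(s[k],3))
E
```

```text
clock 0.1
joint_positions [-1.412  0.334  0.04   1.466 -0.013  1.343 -0.059]
dq [ 0.001 -0.002  0.001 -0.002  0.002  0.    -0.   ]
effort [ 5.0000e-03 -6.6002e+01  1.3710e+00 -4.0647e+01  1.7000e-02  9.0000e-03
 -0.0000e+00]
eef_pos [165.63  628.143 255.517]
tcp_rot [3.141e+00 1.000e-03 1.313e+00]
contact_force [-0.325 -0.14   0.35 ]
wrist_torque [-0.008 -0.094  0.011]
opening 85.573
```

View pics/scene1.png

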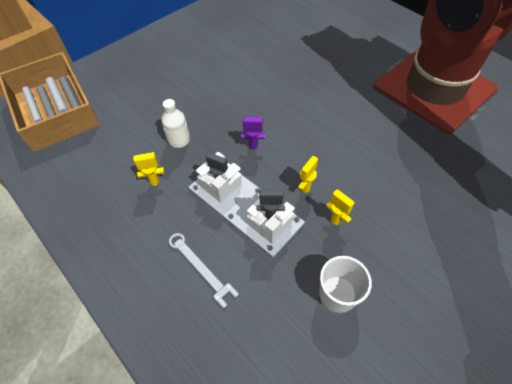

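View pics/top1.png

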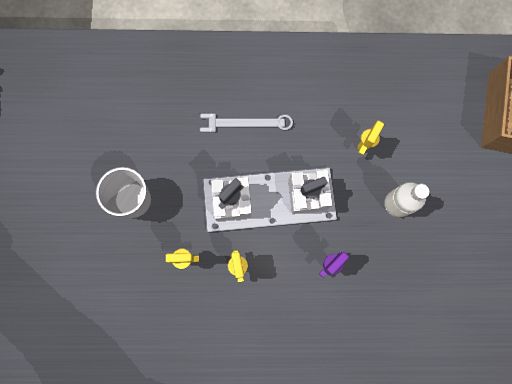

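The scene view shows the plate with two dark screws, at about (217,165) and (271,203). In the top view they are at (313,187) and (231,192). The yellow and purple screws stand around the plate. Next I'll measure with depth.

Run:
```python
from h import *
im=cv2.imread('pics/top1.png')[160:240,190:350]; cv2.imwrite('pics/topc.png',cv2.resize(im,None,fx=5,fy=5,interpolation=cv2.INTER_CUBIC))
P,d,p=pts('top1')
print(camera_model('top')['R'],camera_model('top')['t'])
for (a,b) in((285,345),(205,260)):
    S=P[165:225,a:b].reshape(-1,3); dd=d[165:225,a:b].ravel(); C=p[165:225,a:b].reshape(-1,3).astype(int)
    print(np.histogram(S[:,2],bins=np.arange(-5,150,5)))
    for lo,hi in((60,78),(80,150)):
        m=(S[:,2]>lo)&(S[:,2]<hi); q=S[m]
        r=cv2.minAreaRect(q[:,:2].astype(np.float32)); print(lo,m.sum(),q.mean(0),np.percentile(q[:,2],[5,50,95]),r)
S=P.reshape(-1,3);m=(S[:,2]>9)&(S[:,2]<85);v,u=np.mgrid[:384,:512];m&=((u>200)&(u<340)&(v>163)&(v<236)).ravel()
m2=m&(S[:,2]<16)
print(cv2.minAreaRect(S[m2][:,:2].astype(np.float32)),np.median(S[m2][:,2]))
```

```text
[[-0.00236624 -0.99964235  0.02663762]
 [-0.98080423 -0.00287385 -0.19497384]
 [ 0.19498066 -0.02658765 -0.98044665]] [-45.96583041 594.2783759  706.56426776]
(array([452, 560,  75, 873,  65,  25,  27,  27,  26,  27, 117, 150,  48,
        16, 298, 431,  91,  13,  11,  15,  16,  11, 126,  88,   0,   0,
         0,   0,   0,   0]), array([ -5,   0,   5,  10,  15,  20,  25,  30,  35,  40,  45,  50,  55,
        60,  65,  70,  75,  80,  85,  90,  95, 100, 105, 110, 115, 120,
       125, 130, 135, 140, 145]))
60 828 [ 601.03984598 -137.38817456   70.91117858] [67.80882864 70.4226518  76.03208953] ((603.5468139648438, -139.1461944580078), (64.431396484375, 64.40531921386719), 5.385091781616211)
80 280 [ 601.31202485 -137.43901695  105.62703992] [ 85.22637258 109.15450866 111.68539906] ((603.4263305664062, -138.98858642578125), (14.222517013549805, 42.43941879272461), 22.172204971313477)
(array([ 238,  423,   51, 1064,   47,   15,   13,   14,   16,   18,   88,
        104,   43,    7,  235,  416,   85,    0,    0,   45,   68,   11,
         17,   12,   17,   13,  112,  121,    0,    0]), array([ -5,   0,   5,  10,  15,  20,  25,  30,  35,  40,  45,  50,  55,
        60,  65,  70,  75,  80,  85,  90,  95, 100, 105, 110, 115, 120,
       125, 130, 135, 140, 145]))
60 734 [ 5.87648317e+02 -1.44173470e-01  7.10296403e+01] [68.32697099 70.65064878 76.62258143] ((589.9371948242188, 0.07451248168945312), (64.2159194946289, 63.77860641479492), 5.752366065979004)
80 416 [587.34956584  -1.52619037 117.58656099] [ 94.00777044 127.92016504 131.48378581] ((590.0791625976562, -0.49372291564941406), (32.95539474487305, 39.51157760620117), 84.8544921875)
((596.9403686523438, -69.52417755126953), (100.6309585571289, 240.0281219482422), 5.638291835784912) 12.29501220333525
```

View pics/topc.png

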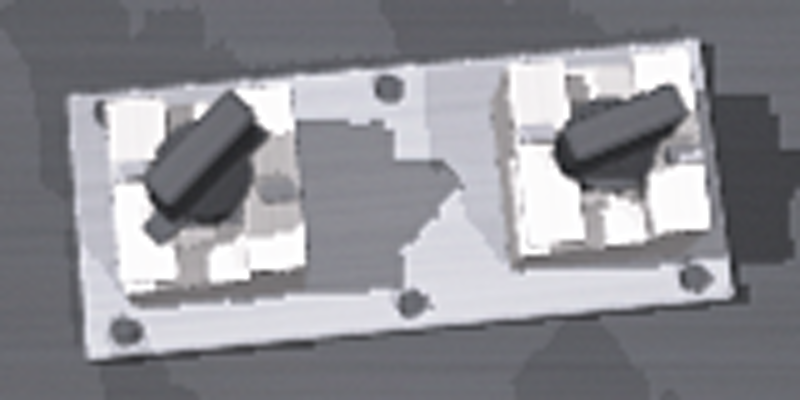

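Run:
```python
from h import *
P,d,p=pts('top1')
S=P[165:225,205:260].reshape(-1,3)
for lo,hi in((122,135),(90,102)):
    q=S[(S[:,2]>lo)&(S[:,2]<hi)]; print(len(q),q.mean(0),cv2.minAreaRect(q[:,:2].astype(np.float32)))
P,d,p=pts('scene1')
S=P.reshape(-1,3)
m=(S[:,2]>118)&(S[:,2]<136)&(np.hypot(S[:,0]-590,S[:,1])<40);q=S[m];print(m.sum(),q.mean(0),cv2.minAreaRect(q[:,:2].astype(np.float32)))
# others, heights near
m=(S[:,2]>25)&(np.hypot(S[:,0]-590,S[:,1])<130)
H=P[...,2]
for n in('top1',):
    P,d,p=pts(n); hsv=cv2.cvtColor(p,cv2.COLOR_RGB2HSV)
    m=((hsv[...,1]>150)&(hsv[...,2]>60)&(P[...,2]>20)).astype(np.uint8)
    k,l,st,c=cv2.connectedComponentsWithStats(m)
    for i in range(1,k):
        if st[i,4]>40: q=P[l==i]; print(q.min(0).round(),q.max(0).round(),p[l==i].mean(0))
```

```text
239 [5.89280698e+02 1.62488458e-02 1.29684708e+02] ((589.9705200195312, 0.06260299682617188), (14.40982723236084, 41.35734558105469), 46.432498931884766)
117 [585.21879542  -4.42138942  95.52668569] ((590.6206665039062, -1.9936180114746094), (33.50882339477539, 34.01262664794922), 9.745893478393555)
233 [594.58175257  -1.17767352 127.91553445] ((593.421630859375, -2.3111000061035156), (14.133038520812988, 40.62492752075195), 48.32822799682617)
[ 445. -266.   21.] [721. -25. 810.] [223.31980907 204.80190931  70.64439141]
[445. -25.  38.] [501. 103. 810.] [234.1459854  220.50608273  79.23600973]
[445. -28.  38.] [499.   4. 810.] [237.96344648 222.5691906   80.89556136]
[ 460. -193.   43.] [ 497. -158.   98.] [135.23125   67.778125 176.328125]
```

The proud screw is at about (590, 0), with its blade at -43.6°. The slot is at +5.7°, so it has to turn about 49° backward. Now I'll move to hover above it.

>>> arm_command(
  moves="-10 12 0 0 0 0 1;-22 25 0 0 0 0 1;-22 25 0 0 0 0 1;-22 25 0 0 0 0 1;-22 25 0 0 0 0 1;-22 25 0 0 0 0 1;-22 25 0 0 0 0 1;-22 25 0 0 0 0 1;-22 25 0 0 0 0 1;-22 25 0 0 0 0 1",
  squeeze=60,
)

```text
clock: 0.93
eef_pos: [342.4, 365.3, 256.1]
tcp_rot: [-3.141, 0.0, 1.313]
contact_force: [0.7, 1.3, -0.0]
opening: 85.6
```

>>> arm_command(
  moves="-22 25 0 0 0 0 1;-22 25 0 0 0 0 1;-22 25 0 0 0 0 1;-22 25 0 0 0 0 1;-22 25 0 0 0 0 1;-22 25 0 0 0 0 1;-22 25 0 0 0 0 1;-22 25 0 0 0 0 1;-22 25 0 0 0 0 1;-22 25 0 0 0 0 1",
)

```text
clock: 1.77
eef_pos: [528.0, 88.9, 256.2]
tcp_rot: [-3.141, 0.0, 1.313]
contact_force: [1.3, 0.1, -0.1]
opening: 85.4
```

>>> arm_command(
  moves="-17.7 21 0 0 0 0 1;-17.7 21 0 0 0 0 1;-17.7 21 0 0 0 0 1;-17.7 21 0 0 0 0 1;0 0 0 0 0 0.125 1;0 0 0 0 0 0.125 1;0 0 0 0 0 0.125 1;0 0 0 0 0 0.125 1;0 0 0 0 0 0 1",
)

```text
clock: 2.52
eef_pos: [590.5, 0.6, 255.9]
tcp_rot: [-3.141, 0.001, 0.807]
contact_force: [0.3, 0.1, 0.6]
opening: 85.6
```

Run:
```python
from h import *
snap('wrist','w1')
s=ctrl.get_state()
for k in('joint_positions','eef_pos','tcp_rot'): print(k,np.round(s[k],3))
P,d,p=pts('w1'); S=P.reshape(-1,3)
near=np.hypot(S[:,0]-590,S[:,1])<60
for lo,hi in((122,140),(60,78)):
    q=S[near&(S[:,2]>lo)&(S[:,2]<hi)]
    if len(q)>5: print(len(q),np.median(q,0),cv2.minAreaRect(q[:,:2].astype(np.float32)))
```

```text
joint_positions [-0.662  0.245  0.7    1.644 -0.162  1.312  0.88 ]
eef_pos [590.479   0.666 255.975]
tcp_rot [-3.141e+00  1.000e-03  8.150e-01]
658 [590.45590461  -2.89523872 128.51825634] ((591.4807739257812, -3.3069705963134766), (14.020672798156738, 40.95234298706055), 46.02729415893555)
1689 [583.17035192  12.71038936  68.92150549] ((591.7255859375, -4.12847900390625), (64.1214370727539, 64.2276611328125), 5.5470404624938965)
```

View pics/w1.png

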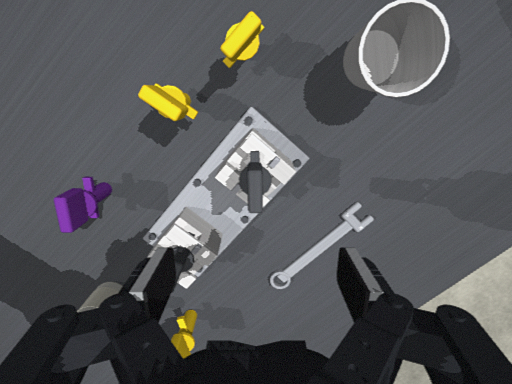

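>>> arm_command(
  moves="-1.3 2.7 20 0 0 0 1;0 0 30 0 0 0 1;0 0 30 0 0 0 1;0 0 25 0 0 0 1;0 0 15 0 0 0 1;0 0 0 0 0 0 1",
)

```text
clock: 3.07
eef_pos: [589.5, -2.0, 132.8]
tcp_rot: [-3.138, 0.005, 0.818]
contact_force: [-0.9, 0.4, -0.5]
opening: 85.6
```

Run:
```python
from h import *
print(ctrl.nose_length)
snap('wrist','w2');snap('scene','s2')
s=ctrl.get_state()
for k in('eef_pos','tcp_rot','opening'): print(k,np.round(s[k],3))
for t in('w2','s2'):
    P,d,p=pts(t); S=P.reshape(-1,3)
    near=np.hypot(S[:,0]-591,S[:,1]+2)<28
    q=S[near&(S[:,2]>124)&(S[:,2]<136)]
    if len(q)>5: print(len(q),np.median(q,0),cv2.minAreaRect(q[:,:2].astype(np.float32)))
im=cv2.imread('pics/s2.png')[130:250,190:350]; cv2.imwrite('pics/s2c.png',cv2.resize(im,None,fx=5,fy=5,interpolation=cv2.INTER_CUBIC))
```

```text
25.0
eef_pos [591.643  -2.283 136.463]
tcp_rot [-3.141e+00  1.000e-03  8.160e-01]
opening 85.339
2026 [589.68110314  -1.41802688 128.4900848 ] ((591.7407836914062, -3.4984283447265625), (14.057578086853027, 42.189048767089844), 47.47114944458008)
22 [607.93288791 -12.3500942  129.1198937 ] ((598.390869140625, 0.5585746765136719), (11.844329833984375, 41.37541961669922), 30.55377197265625)
```

View pics/w2.png

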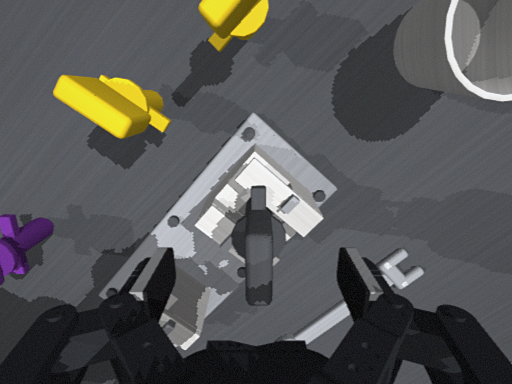

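View pics/s2c.png

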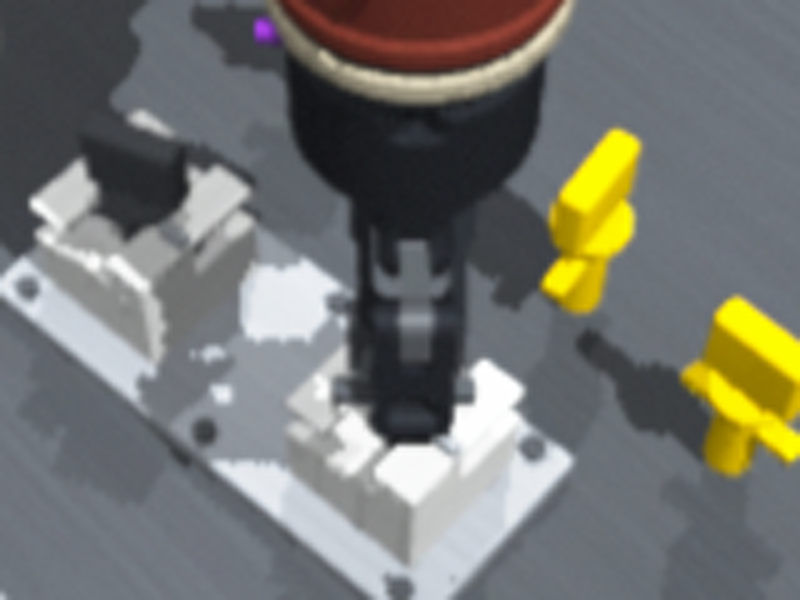

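The blade sits midway between the pads. I'll go down the last 10 mm and close.

>>> arm_command(
  moves="-0.4 0.4 10.5 0 0 0 1;0 0 0 0 0 0 1;0 0 0 0 0 0 0;0 0 0 0 0 0 -0.5;0 0 0 0 0 0 -1;0 0 0 0 0 0 -1;0 0 0 0 0 0 -1;0 0 0 0 0 0 -1;0 0 0 0 0 0 -1",
  squeeze=50,
)

```text
clock: 3.92
eef_pos: [592.0, -2.7, 126.1]
tcp_rot: [3.141, -0.001, 0.813]
contact_force: [0.2, 0.3, 2.9]
opening: 13.3
```

>>> arm_command(
  moves="0 0 0 0 0 -0.05 -1;0 0 0 0 0 -0.1 -1;0 0 0 0 0 -0.1 -1;0 0 0 0 0 -0.1 -1;0 0 0 0 0 -0.1 -1;0 0 0 0 0 0 -1",
)

```text
clock: 4.42
eef_pos: [591.9, -2.9, 126.0]
tcp_rot: [3.141, -0.0, 1.268]
contact_force: [-0.7, 0.5, 0.9]
opening: 13.3
```

Run:
```python
from h import *
s=ctrl.get_state()
for k in s: print(k,np.round(s[k],3))
snap('wrist','w3')
```

```text
clock 4.417
joint_positions [-0.542  0.354  0.575  1.787 -0.217  1.063  1.378]
dq [-0.013  0.004  0.02   0.001 -0.016  0.002 -0.175]
effort [  0.505 -54.016   8.07  -34.848   0.189   0.125   2.069]
eef_pos [591.893  -2.873 126.027]
tcp_rot [ 3.141 -0.     1.268]
contact_force [-0.726  0.454  0.94 ]
wrist_torque [-0.045 -0.104  0.028]
opening 13.334
```

View pics/w3.png

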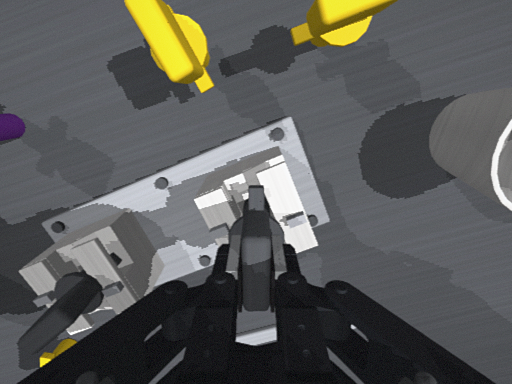

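The screw turns with the hand. I'll carry on to the slot angle of 1.67 rad.

>>> arm_command(
  moves="0 0 0 0 0 -0.1 -1;0 0 0 0 0 -0.1 -1;0 0 0 0 0 -0.1 -1;0 0 0 0 0 -0.1 -1;0 0 0 0 0 0 -1;0 0 0 0 0 0 -1",
)

```text
clock: 4.97
eef_pos: [591.3, -2.9, 125.2]
tcp_rot: [-3.14, 0.0, 1.657]
contact_force: [-0.1, 0.2, -4.5]
opening: 13.2
```

Run:
```python
from h import *
s=ctrl.get_state()
for k in s: print(k,np.round(s[k],3))
snap('wrist','w4')
P,d,p=pts('w4'); S=P.reshape(-1,3)
q=S[(np.hypot(S[:,0]-591,S[:,1]+2)<50)&(S[:,2]>62)&(S[:,2]<75)];print(cv2.minAreaRect(q[:,:2].astype(np.float32)))
```

```text
clock 4.967
joint_positions [-0.485  0.344  0.503  1.785 -0.187  1.061  1.742]
dq [-0.007 -0.002  0.005 -0.002  0.     0.002 -0.015]
effort [ 1.6000e-01 -5.7846e+01  7.4640e+00 -3.7491e+01  5.7000e-02  5.0000e-03
  6.9000e-01]
eef_pos [591.264  -2.858 125.223]
tcp_rot [-3.14   0.     1.657]
contact_force [-0.095  0.189 -4.524]
wrist_torque [ 0.004 -0.029 -0.007]
opening 13.209
((591.73388671875, -3.9474639892578125), (63.87996292114258, 64.03766632080078), 5.37786865234375)
```

View pics/w4.png

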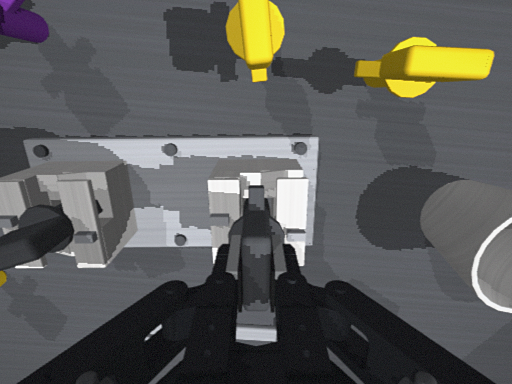

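The blade lines up with the slot, and the -4.5 N reading shows the screw hanging from the fingers. I'll lower it now.

>>> arm_command(
  moves="0 0 3 0 0 0 -1;0 0 4 0 0 0 -1;0 0 4 0 0 0 -1;0 0 4 0 0 0 -1;0 0 0 0 0 0 -1;0 0 0 0 0 0 -1",
)

```text
clock: 5.52
eef_pos: [591.6, -2.8, 110.4]
tcp_rot: [-3.141, 0.0, 1.662]
contact_force: [0.7, 1.4, -5.0]
opening: 13.2
```

>>> arm_command(
  moves="0 0 0.8 0 0 0 -1;0 0 0 0 0 0 -1;0 0 0 0 0 0 -1",
)

```text
clock: 5.77
eef_pos: [591.7, -2.8, 110.1]
tcp_rot: [-3.142, -0.0, 1.663]
contact_force: [-0.6, -0.1, -0.4]
opening: 13.1
```

>>> arm_command(
  moves="0 0 0.2 0 0 0.05 -1;0 0 0.45 0 0 0.1 -1;0 0 0.45 0 0 0.1 -1;0 0 0.45 0 0 0.1 -1;0 0 0 0 0 0 -1",
)

```text
clock: 6.18
eef_pos: [592.9, -3.1, 109.5]
tcp_rot: [3.139, -0.001, 1.308]
contact_force: [1.2, 0.3, 4.3]
opening: 13.5
```

Run:
```python
from h import *
s=ctrl.get_state()
for k in ('eef_pos','tcp_rot','contact_force','wrist_torque'): print(k,np.round(s[k],3))
snap('wrist','w5')
```

```text
eef_pos [592.877  -3.06  109.498]
tcp_rot [ 3.139e+00 -1.000e-03  1.308e+00]
contact_force [1.207 0.314 4.313]
wrist_torque [-0.048 -0.157  0.024]
```

View pics/w5.png

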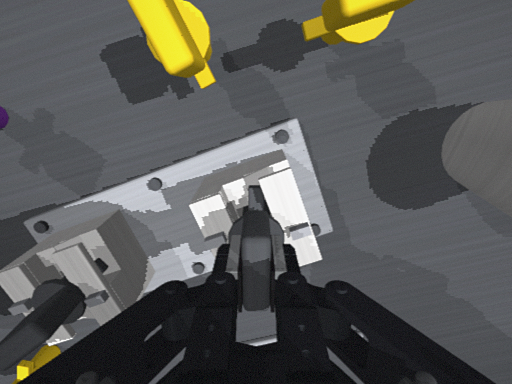

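It has dropped into the thread and is turning under the ledge with low forces. I'll keep driving.

>>> arm_command(
  moves="0 0 0.45 0 0 0.1 -1;0 0 0.45 0 0 0.1 -1;0 0 0.45 0 0 0.1 -1;0 0 0.45 0 0 0.1 -1;0 0 0.45 0 0 0.1 -1;0 0 0.1 0 0 0.1 -1;0 0 0 0 0 0 -1",
)

```text
clock: 6.82
eef_pos: [591.8, -2.6, 106.2]
tcp_rot: [3.142, 0.0, 0.712]
contact_force: [0.0, -0.5, 1.3]
opening: 13.0
```

>>> arm_command(
  moves="0 0 0 0 0 0.1 -1;0 0 0 0 0 0.1 -1;0 0 0 0 0 0.08 -1;0 0 0 0 0 0.06 -1;0 0 0 0 0 0.04 -1;0 0 0 0 0 0 -1",
)

```text
clock: 7.32
eef_pos: [591.8, -2.6, 106.1]
tcp_rot: [-3.142, 0.0, 0.337]
contact_force: [-0.3, -1.1, 1.8]
opening: 13.1
```

Run:
```python
from h import *
s=ctrl.get_state()
for k in ('joint_positions','eef_pos','tcp_rot','contact_force','wrist_torque','effort'): print(k,np.round(s[k],3))
```

```text
joint_positions [-0.682  0.422  0.76   1.81  -0.333  1.042  0.542]
eef_pos [591.775  -2.607 106.145]
tcp_rot [-3.142  0.     0.337]
contact_force [-0.296 -1.098  1.776]
wrist_torque [-0.032  0.095 -0.034]
effort [ -0.25  -52.188  12.24  -33.673  -0.073  -0.116  -0.933]
```

>>> arm_command(
  moves="0 0 0 0 0 0.03 -1;0 0 0 0 0 0.03 -1;0 0 0 0 0 0.02 -1;0 0 0 0 0 0 -1",
)

```text
clock: 7.65
eef_pos: [591.6, -2.6, 106.2]
tcp_rot: [-3.141, 0.0, 0.256]
contact_force: [-2.1, 0.1, 3.2]
opening: 13.2
```

Run:
```python
from h import *
s=ctrl.get_state()
for k in ('eef_pos','tcp_rot','contact_force','wrist_torque','effort'): print(k,np.round(s[k],3))
```

```text
eef_pos [591.588  -2.632 106.16 ]
tcp_rot [-3.141  0.     0.256]
contact_force [-2.059  0.096  3.155]
wrist_torque [0.158 0.509 0.019]
effort [ 1.3400e-01 -5.1478e+01  1.2514e+01 -3.3876e+01  4.0000e-03 -7.6500e-01
 -3.9300e-01]
```

>>> arm_command(
  moves="0 0 0 0 0 0 -0.2;0 0 0 0 0 0 0.2;0 0 0 0 0 0 0.3;0 0 0 0 0 0 0.3;0 0 -15 0 0 0 0.3;0 0 -30 0 0 0 0.3;0 0 -40 0 0 0 0.3;0 0 -30 0 0 0 0.3;0 0 0 0 0 0 0.3",
)

```text
clock: 8.4
eef_pos: [594.6, -3.5, 227.4]
tcp_rot: [3.141, -0.009, 0.253]
contact_force: [1.2, 0.6, 0.2]
opening: 55.3
```

Run:
```python
from h import *
snap('wrist','w6'); snap('scene','s6')
s=ctrl.get_state()
for k in ('clock','eef_pos','tcp_rot','opening'): print(k,np.round(s[k],3))
P,d,p=pts('w6'); S=P.reshape(-1,3)
near=np.hypot(S[:,0]-591.7,S[:,1]+3)<30
for lo,hi in((85,150),(60,75)):
    q=S[near&(S[:,2]>lo)&(S[:,2]<hi)]; print(len(q),np.percentile(q[:,2],[5,50,95]))
q=S[near&(S[:,2]>102)&(S[:,2]<140)];print(cv2.minAreaRect(q[:,:2].astype(np.float32)))
```

```text
clock 8.5
eef_pos [592.455  -2.771 222.373]
tcp_rot [-3.141e+00 -3.000e-03  2.540e-01]
opening 55.514
788 [ 94.0482461  108.55157437 109.91699716]
1338 [67.57626904 69.28769651 74.53042222]
((591.60400390625, -2.989337921142578), (13.921369552612305, 41.22160720825195), 16.387245178222656)
```

View pics/w6.png

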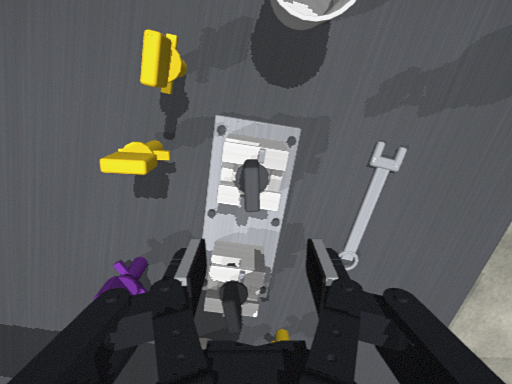

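View pics/s6.png

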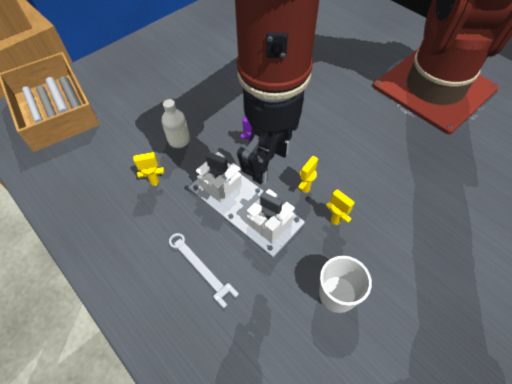

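In the wrist view the worked screw at (251,185) now lies low in its socket. Its top is at 110 mm and its blade is about 79° from the slot. The other screw, at (234,300), still stands in its socket. Handing in.

```bash
python3 -c "
from rig import ctrl
ctrl.close_job()"
```

```text
the job is handed in; nothing more can be done
```

The proud screw is home. I gripped its blade and turned it back (anticlockwise) about 49° to the slot. There I lowered it 16 mm into the thread start, then drove it clockwise about 80°, to roughly where the stop should be. It sank about 4 mm more on the way.

**Last checks:** After release, the wrist camera showed the blade top at about 110 mm, which matches the home height. The blade stood about 79° clockwise of the slot. I felt no clear torque at the hard stop, so the end position rests on the angle and height.

**Forces and time:** The force readings I took stayed at about 5 N or less. The clock read about 8.5 s when I handed in.

**Other screw:** I did not touch it, and it looked unchanged in the final pictures. I did not measure it again.

**Disagreement:** The cameras differed by up to about 4 mm on the screw's position, so I went by the wrist view and the grasp was centred.

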